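# Set the hold-down foot on the denture pot and lock it

### The arm

A 6-joint arm with a two-finger parallel gripper is mounted at the origin on the work surface. World frame = base frame: x ahead of the robot, y to its left, z up, the work surface at z = 0. Lengths are in m, angles in degrees, forces in N, time in s.
With the tool pointing down it reaches from about 0.275 to 0.725 m from the base axis. Payload 5.6 kg.
Tool frame: the origin (TCP) lies midway between the tips of the shut fingers; the grasp point (between the pads) lies 19 mm behind it; x points along the fingers, z is the direction in which the jaws open and shut, and the axes are right-handed (so a half turn about x gives the same grasp; the last joint's range is limited). The gripper opens to 85 mm and grips with 20 to 120 N. Pads are 22 mm wide; open, the fingers measure 114 mm over their backs; the gripper's body (76 mm by 85 mm) begins 54 mm behind the grasp point. The pads swing forward as they close: fully open they stand 13 mm farther back than shut.
Start: joints at [86.207, 14.616, 6.199, 0, -81.583, -16.306], TCP at [0.189, 0.517, 0.206] pointing down, gripper open.
Joint ranges: [-168.99, 168.99], [-69.2, 112.95], [-62.41, 85.93], [-164.36, 98.24], [-168.68, -3.75], [-174.98, 174.98]. Speed limits (degrees/s): [147.25, 147.25, 180, 180, 180, 180].

### API

Orientations are given as [roll, pitch, yaw] about the fixed x, y, z axes, in that order (R = Rz(yaw) Ry(pitch) Rx(roll)).
In Python, from station import env gives the robot as it stands. The module is installed in compiled form; this text tells all that it offers.
- The arm moves only by the tool arm_command, never from a script. Its argument "increments" is a list of rows, each a list of 7 numbers: the finger opening in m, from 0 to 0.0854, then the shift along the tool's x, y, z in m, then the turn, a rotation vector about the tool's x, y, z in rad. A call has 1 to 10 rows; each row shifts and turns the commanded pose from where the row before left it, along the tool's axes as they then stand; what a row does not reach is not made up. A row lasts 1/8 s, in which the tool goes at most 62.5 mm and 10.7 degrees, less where a joint would pass 70% of its speed; a pose out of reach is approached as far as the arm can. A call with a gripper value outside its range is refused whole. The fingers move at their own pace and stop on an object; the grip force is fixed at half the most. Time passes only in rows, so rows that do not move let the fingers close. It gives the time, the measured TCP pose, the force and the opening at its end, in the units of the state.
- env.state(): the state, without advancing time (a new reading comes with each control period).
- env.camera(name): name is "side" or "top"; returns a dict with "img" (384x512x3 uint8, red, green, blue), "K" (3x3 intrinsics, pixels), "dist" ([k1, k2, p1, p2, k3] as OpenCV has them; the pictures are not rectified), "R" (3x3) and "t" (3): a world point X has camera coordinates R X + t. Camera axes: x right, y down, z forward; pixel columns grow to the right and rows downward; lengths in m; the calibration is good to about 2 mm. A picture is of the moment at which its call begins. There is no depth.
- env.hand_in(): hands the job in, once; it reports no verdict.
The state is a dict: "time_s": time; "q": joint angles; "qd": joint speeds; "joint_torque": joint torques, N m; "tcp_pos": TCP position; "eef_rot": TCP orientation; "contact_force": force on the tool from outside, world axes, zero at the start; "ft_torque": the same for the moment, N m; "opening": finger opening in m.
Only numpy, scipy, OpenCV 4.12 (cv2) and the standard library are available. Lean on these libraries where they do the work, as an engineer would, in place of code of your own. Each camera call takes 0.05 s, during which the arm holds its last target.

### The job

Get the one-handed hold-down stand ready: bring its sliding arm down until the sprung rubber foot rests lightly on the lid of the denture pot, with the spring just taken up and far from squashed, and only then swing the clamp lever fully round to its locked stop. Leave the foot still pressing lightly, the pot standing where it was and the things around it undisturbed, and let go of everything.

Things in the scene. Friction and masses are not known exactly. Their poses are not given: they have to be found in the camera images.
- stand: Hold-down stand fixed to the wooden stool top: white base plate 220 x 130 x 12 mm, its upper face 12 mm above the stool top; steel column 18 mm thick and 262 mm tall, 110 mm from the foot's axis. Origin: on the stool top, directly under the foot's axis. Its z is up, its x points from the foot's axis to the column, its y to the side where the clamp lever is.
- carriage (a joint): Height of the sliding arm, in m: 0 = top of its travel, grows as the arm goes down (0.075 at most). At 0 the unpressed foot's underside is 150 mm above the stool top. The arm stays at any height by its own sliding friction (about 7 N; the moving parts weigh about 3.4 N, so it takes about 3 to 4.5 N to push it down and 9.5 to 11 N to lift it).
- handle (a point): Centre of the upright black round handle on the free end of the arm, right above the foot. The handle is 28 mm thick and stands 52 mm out of the arm (this point is 28 mm above the arm's top face and 24 mm below the handle's top); grip it from above with room for the fingers all round. The arm below it is 30 mm wide and 22 mm thick. Unpressed, the foot's underside is 72 mm below this point.
- foot: Black rubber disc, 34 mm across and 8 mm thick, on a sprung stem below the arm. Origin: centre of its underside. It can be pushed up 8 mm into the arm: it begins to give at about 1.2 to 1.5 N, takes 1.5 N more per mm and is squashed solid at about 13.5 N. Light pressing means about 1 to 8 N (a few mm of give at most).
- lever (a joint): Angle of the clamp lever in rad about an upright axis: 0 = fully open, grows anticlockwise seen from above, 1.571 = locked against its stop. At angle q the lever points 0.698 + q rad anticlockwise from the stand's x axis. It stays where it is left and needs about 1.2 N at the grip to swing. The lever rides on the sliding arm; a firm push up or down on it also moves the arm.
- lever_grip (a point): Middle of the upright black round grip post at the end of the clamp lever: 18 mm thick, its top 22 mm above this point, the flat steel lever (16 mm wide) 25 mm below this point. It travels on a level circle of 85 mm radius about lever_pivot.
- lever_pivot (a point): Point on the clamp lever's upright axis, level with lever_grip; in the stand's axes it lies at x 110 mm, y 38 mm. The column rises 38 mm beside it.
- pot: Round grey denture pot, 74 mm across, with a slip-over lid 82 mm across, standing loose on the base plate under the foot (within about 8 mm of centre), 200 g. Origin: centre of its underside. The flat-topped lid is a tight slip fit pushed on by an unknown amount, so the pot's total height is unknown: 80 to 98 mm. The lid does not move under light pressing.
- cup: Bystander: stainless steel cup, 72 mm across, 85 mm tall. Origin: centre of its underside.
- dispenser: Bystander: round white pill dispenser with dial lid, 104 mm across, 38 mm tall. Origin: centre of its underside.
- case: Bystander: black reading-glasses case, 160 x 62 x 31 mm, long along its x. Origin: centre of its underside.
- brush: Bystander: white denture brush lying down, 165 mm long along its x, 21 mm tall. Origin: on the stool top under its middle.
There are look-alikes about, which are no part of the job. Leave any blue or orange look-alike of the pot alone.

How it is judged:
By the outcome, as a careful person would: the job done as asked, in the order asked, and still so for the second after the job is handed in, with the robot touching nothing.
It also fails if it takes over 72 s, if anything falls off the work surface, if the arm or the gripper's body presses on something with over 40 N, if the wrist force passes 120 N, or if a joint passes its speed limit or range.

## Working session

There is one attempt and no reset: what is moved stays moved. The work goes in short steps, Python scripts to look and compute and a tool call to move; the robot and the scene stay as the last step left them, time stands still between calls to the robot, and variables do not carry over. Pictures are saved under pics/ and viewed, and the job is handed in when it is done.

Besides the shell and the picture viewer there is one more tool, called by a JSON object that holds its "name" and its "arguments". arm_command: Moves the arm, as the interface text tells. Its arguments: {"type":"object","properties":{"increments":{"type":"array","items":{"type":"array","items":{"type":"number"}}}},"required":["increments"]}

```bash
mkdir -p pics
python3 - <<'E'
from station import env
import cv2,pickle
print(env.state())
for n in("side","top"):
    c=env.camera(n); cv2.imwrite(f"pics/{n}0.png",c["img"][:,:,::-1]); pickle.dump(c,open(f"{n}0.pkl","wb"))
    print(n,c["K"],c["dist"],c["R"],c["t"])
E
```

```text
{'time_s': 0.0, 'q': array([ 8.62094500e+01,  1.46525882e+01,  6.13129768e+00, -2.91903989e-02,
       -8.15836925e+01, -1.63071473e+01]), 'qd': array([-0.06129729, -0.02221623, -0.00225857,  0.00076851, -0.04844109,
       -0.00750288]), 'joint_torque': array([-5.66783638e-04, -3.86625624e+01,  2.37937099e+01,  5.36517173e+00,
       -6.24855340e-03, -1.01963860e-05]), 'tcp_pos': array([0.18873147, 0.51602111, 0.20519908]), 'eef_rot': array([   0.93213828,   89.89111918, -109.16985785]), 'contact_force': array([ 0.51443582,  0.65179045, -0.14977106]), 'ft_torque': array([-3.81067317e-02, -5.71332558e-03,  9.17094661e-05]), 'opening': 0.08543644904843845}
side [[431.76911181   0.         255.08578555]
 [  0.         431.76911181 191.13614245]
 [  0.           0.           1.        ]] [-0.07498738  0.          0.          0.          0.        ] [[-0.90763714 -0.41969511 -0.00713072]
 [-0.32575521  0.71499193 -0.61860333]
 [ 0.2647232  -0.55914449 -0.7856711 ]] [0.5081103  0.22030564 1.09912303]
top [[450.37283087   0.         257.18581333]
 [  0.         450.37283087 190.99444341]
 [  0.           0.           1.        ]] [0.03941712 0.         0.         0.         0.        ] [[-0.02199801 -0.99975047  0.00388379]
 [-0.98485327  0.0210016  -0.17211327]
 [ 0.17198876 -0.00761111 -0.98506951]] [0.06072299 0.53372959 1.54990253]
```

View pics/side0.png

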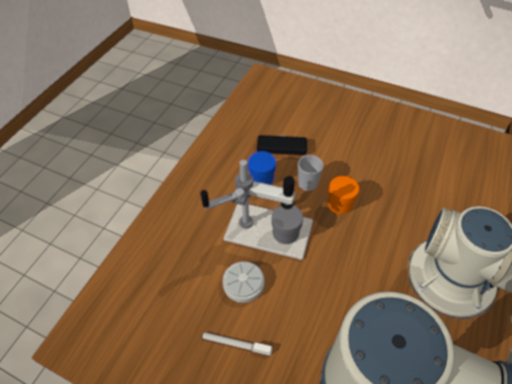

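View pics/top0.png

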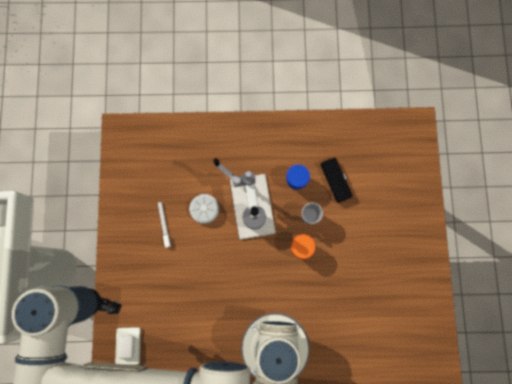

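Side view: stand at about (265,215), handle (288,190), lever grip (205,199). Top view: handle (254,211), lever grip (216,161). I'll enlarge both.

Run:
```python
import cv2
s=cv2.imread("pics/side0.png")[130:280,190:370]; cv2.imwrite("pics/side0c.png",cv2.resize(s,None,fx=4,fy=4,interpolation=cv2.INTER_CUBIC))
s=cv2.imread("pics/top0.png")[145:265,185:335]; cv2.imwrite("pics/top0c.png",cv2.resize(s,None,fx=5,fy=5,interpolation=cv2.INTER_CUBIC))
```

```text
(no output)
```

View pics/side0c.png

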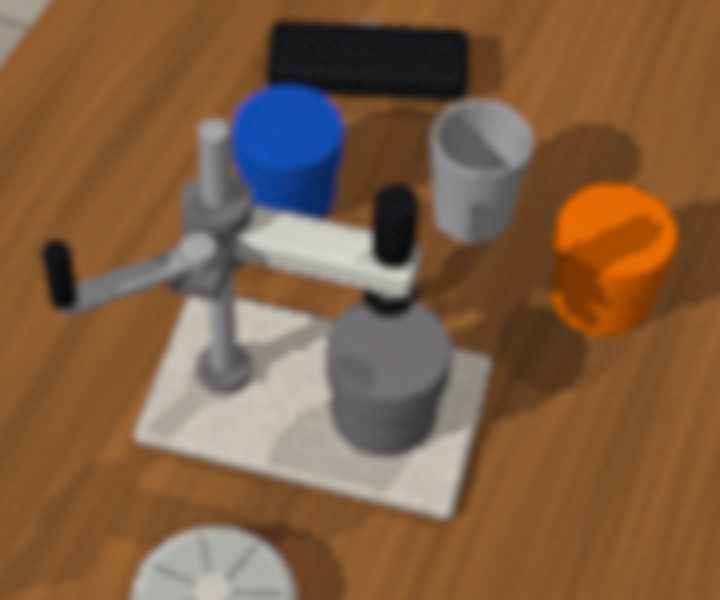

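View pics/top0c.png

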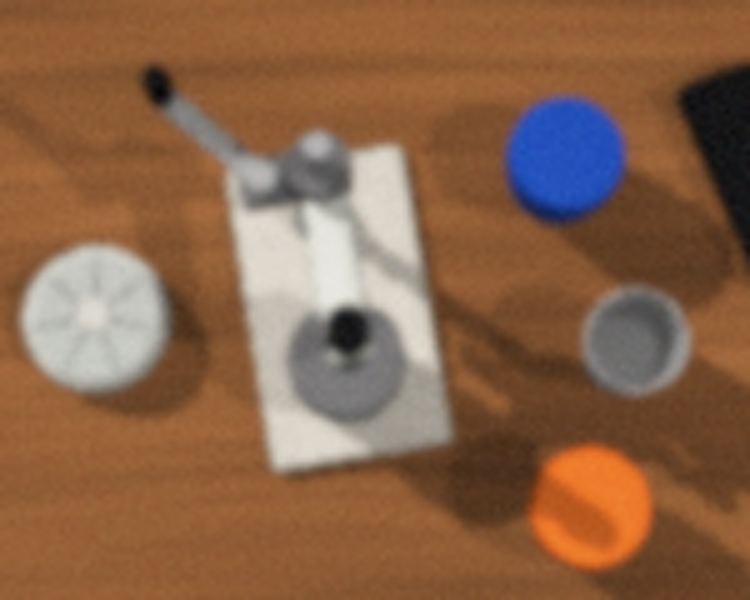

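```bash
cat > h.py <<'E'
import numpy as np,cv2,pickle
from scipy.optimize import least_squares
C={n:pickle.load(open(f"{n}0.pkl","rb")) for n in("side","top")}
def proj(n,X):
    c=C[n]; return cv2.projectPoints(np.array(X,float).reshape(-1,3),cv2.Rodrigues(c["R"])[0],c["t"],c["K"],np.array(c["dist"]))[0].reshape(-1,2)
def ray(n,uv):
    c=C[n]; p=cv2.undistortPoints(np.array([[uv]],float),c["K"],np.array(c["dist"])).ravel()
    o=-c["R"].T@c["t"]; return o,c["R"].T@np.array([p[0],p[1],1])
def onz(n,uv,z):
    o,d=ray(n,uv); return o+d*(z-o[2])/d[2]
def S(u,v): return (190+u/4,130+v/4)
def T(u,v): return (185+u/5,145+v/5)
E
python3 - <<'E'
from h import *
for n in C: print(n,"cam at",-C[n]["R"].T@C[n]["t"])
def W(p,loc):
    x,y,a=p[:3]; return np.array([x+np.cos(a)*loc[0]-np.sin(a)*loc[1],y+np.sin(a)*loc[0]+np.cos(a)*loc[1],loc[2]])
def model(p):
    x,y,a,c,q,off,gz=p
    g=(.110+.085*np.cos(.698+q),.038+.085*np.sin(.698+q),gz)
    h=(0,0,.246-c)
    cn=lambda i,j:(off+i*.110,j*.065,.012)
    return [("side",h,S(397,192)),("top",h,T(348,323)),("side",g,S(57,247)),("top",g,T(153,76)),
     ("side",cn(-1,-1),S(491,357)),("side",cn(-1,1),S(450,517)),("side",cn(1,1),S(135,437)),
     ("top",cn(1,-1),T(403,146)),("top",cn(1,1),T(227,172)),("top",cn(-1,1),T(273,472)),("top",cn(-1,-1),T(452,440))]
def f(p): return np.concatenate([proj(n,W(p,l))[0]-uv for n,l,uv in model(p)])
r=least_squares(f,[.4,.0,.1,0.02,0,.05,.2],loss="soft_l1")
print(np.round(r.x,4)); print(np.round(r.fun.reshape(-1,2),2))
x=r.x
print("yaw deg",np.degrees(x[2]))
for z in(.262,.274): print("column top pred",proj("side",W(x,(.11,0,z))),S(214,128),proj("top",W(x,(.11,0,z))),T(318,145))
# pot lid: side lid ellipse centre ; top circle
for H in(.092,.1,.11): print(H,onz("top",T(347,365),H),onz("side",S(389,348),H))
E
```

```text
side cam at [0.24198213 0.67030323 1.00345419]
top cam at [0.26041531 0.06129515 1.61838784]
[0.4426 0.061  0.1405 0.0037 0.0315 0.0441 0.2442]
[[ 0.21  0.02]
 [-0.37  0.02]
 [-0.19  0.04]
 [-0.09 -0.01]
 [ 0.76 -0.07]
 [ 0.55 -0.6 ]
 [-0.42 -1.  ]
 [-0.39 -0.51]
 [-0.46 -0.09]
 [-0.28 -0.14]
 [-0.01  0.33]]
yaw deg 8.048849268703897
column top pred [[243.62842869 162.20828594]] (243.5, 162.0) [[248.47502214 173.78326452]] (248.6, 174.0)
column top pred [[243.48261177 158.68919315]] (243.5, 162.0) [[248.41531936 172.95821483]] (248.6, 174.0)
0.092 [0.43381294 0.06103624 0.092     ] [0.43853202 0.06408859 0.092     ]
0.1 [0.43290414 0.0610376  0.1       ] [0.43680686 0.06940945 0.1       ]
0.11 [0.43176814 0.0610393  0.11      ] [0.43465042 0.07606052 0.11      ]
```

```bash
cat >> h.py <<'E'
from scipy.spatial.transform import Rotation as Ro
def cur(env):
    s=env.state(); return np.array(s["tcp_pos"]),Ro.from_euler("xyz",s["eef_rot"],degrees=True),s
def down(jawdeg): # tool x down, tool z horizontal at angle
    a=np.radians(jawdeg); z=np.array([np.cos(a),np.sin(a),0]);x=np.array([0,0,-1.]);y=np.cross(z,x)
    return Ro.from_matrix(np.c_[x,y,z])
E
python3 - <<'E'
from h import *
from station import env
p,R,s=cur(env)
print(p,np.round(R.as_matrix(),3))
z=R.as_matrix()[:,2];print("jaw ang",np.degrees(np.arctan2(z[1],z[0])), s["q"])
# shift to above handle in the tool axes
d=np.array([.4426,.061,.300])-p
print(R.inv().apply(d))
for a in(98,-82,8,-172): print(a,(R.inv()*down(a)).as_rotvec())
E
```

```text
[0.18880007 0.51605284 0.20529431] [[-0.     0.939 -0.344]
 [-0.002 -0.344 -0.939]
 [-1.     0.     0.002]]
jaw ang -110.1021355572181 [ 8.62070859e+01  1.46496264e+01  6.13856453e+00 -2.25231831e-02
 -8.15857350e+01 -1.63059018e+01]
[-0.09407701  0.39474758  0.34026538]
98 [ 2.65111708e+00  4.40000573e-04 -2.32763227e-03]
-82 [-4.90474581e-01  1.72061900e-03  3.25254704e-04]
8 [-2.06127043e+00  1.17386410e-03  1.72111162e-03]
-172 [ 1.08032134e+00  1.50428615e-03 -1.02598082e-03]
```

{"name": "arm_command", "arguments": {"increments": [[0.085,-0.03,0,0,0,0,0],[0.085,-0.03,0,0,0,0,0],[0.085,-0.035,0,0,0,0,0],[0.085,0,0.025,0.022,0,0,0],[0.085,0,0.026,0.023,0,0,0],[0.085,0,0.026,0.023,0,0,0],[0.085,0,0.026,0.023,0,0,0],[0.085,0,0.026,0.023,0,0,0],[0.085,0,0.026,0.023,0,0,0],[0.085,0,0.026,0.023,0,0,0]]}}

```text
time_s: 1.35
tcp_pos: [0.3042, 0.3028, 0.3007]
eef_rot: [-24.3, 90.0, -134.4]
contact_force: [0.7, -0.2, -0.3]
opening: 0.085
```

{"name": "arm_command", "arguments": {"increments": [[0.085,0,0.026,0.022,0,0,0],[0.085,0,0.026,0.022,0,0,0],[0.085,0,0.026,0.022,0,0,0],[0.085,0,0.026,0.022,0,0,0],[0.085,0,0.026,0.022,0,0,0],[0.085,0,0.026,0.022,0,0,0],[0.085,0,0.026,0.022,-0.12,0,0],[0.085,0,0,0,-0.12,0,0],[0.085,0,0,0,-0.12,0,0],[0.085,0,0,0,-0.13,0,0]]}}

```text
time_s: 2.6
tcp_pos: [0.4217, 0.0967, 0.3007]
eef_rot: [-83.8, 89.9, -165.6]
contact_force: [0.4, -0.0, -0.0]
opening: 0.0851
```

Run:
```python
from h import *
from station import env
p,R,s=cur(env)
print(p,s["q"],s["contact_force"],s["time_s"])
print(R.inv().apply(np.array([.4426,.061,.300])-p),(R.inv()*down(-82)).as_rotvec())
```

```text
[0.42174923 0.09667751 0.30065188] [ 3.37991518e+01  4.69051281e-01  3.20328501e+00 -1.86971417e-02
 -9.27872175e+01  6.43915415e+01] [ 0.4000001  -0.04155807 -0.00316179] 2.6
[0.00064077 0.0155552  0.03828432] [0.00334394 0.00010738 0.00097461]
```

{"name": "arm_command", "arguments": {"increments": [[0.085,0,0.008,0.019,0,0,0],[0.085,0,0.008,0.019,0,0,0],[0.085,0,0,0,0,0,0],[0.085,0,0,0,0,0,0]]}}

```text
time_s: 3.1
tcp_pos: [0.4428, 0.0617, 0.3008]
eef_rot: [-100.1, 90.0, 177.9]
contact_force: [-0.0, -0.2, 0.2]
opening: 0.0851
```

Run:
```python
from h import *
from station import env
p,R,s=cur(env)
print(p,s["contact_force"])
print(R.inv().apply(np.array([.4426,.061,.300])-p),(R.inv()*down(-82)).as_rotvec())
for n,(a,b,c,d) in(("side",(170,320,150,370)),("top",(130,270,160,350))):
    i=env.camera(n)["img"][:,:,::-1]; cv2.imwrite(f"pics/{n}1.png",cv2.resize(i[a:b,c:d] if n=="top" else i[120:270,180:370],None,fx=4,fy=4,interpolation=cv2.INTER_CUBIC))
```

```text
[0.44282221 0.0616602  0.30082612] [-0.0215055  -0.16640952  0.2395228 ]
[ 0.00082624 -0.00031102  0.00062314] [-0.00065153 -0.00010851  0.00060896]
```

View pics/side1.png

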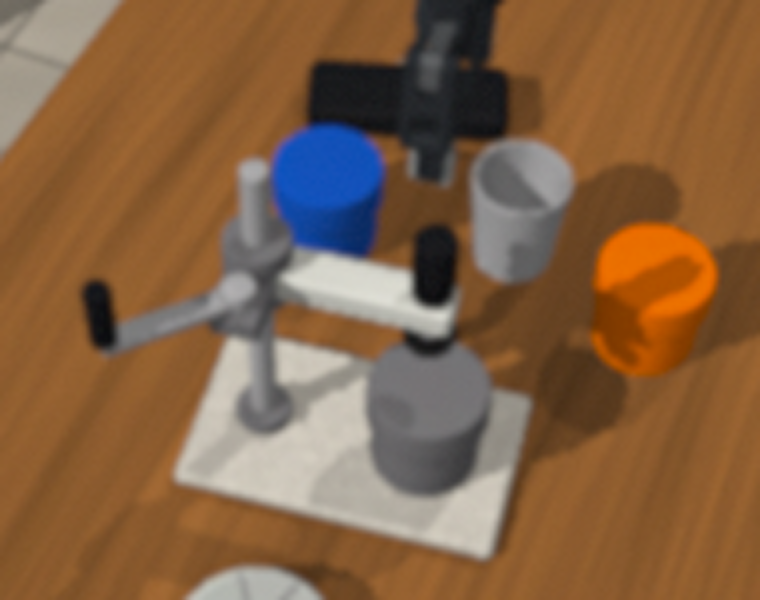

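The side view shows the open fingers at about (430,165) in the crop, right above the handle top at (435,235). I'll descend and grip there.

{"name": "arm_command", "arguments": {"increments": [[0.085,0.02,0,0,0,0,0],[0.085,0.02,0,0,0,0,0],[0.085,0.02,0,0,0,0,0],[0.085,0.02,0,0,0,0,0],[0.085,0.015,0,0,0,0,0],[0.085,0,0,0,0,0,0]]}}

```text
time_s: 3.95
tcp_pos: [0.4422, 0.0616, 0.2053]
eef_rot: [-77.8, 89.9, -159.8]
contact_force: [0.3, 0.1, 0.1]
opening: 0.0853
```

{"name": "arm_command", "arguments": {"increments": [[0.05,0,0,0,0,0,0],[0.04,0,0,0,0,0,0],[0.035,0,0,0,0,0,0],[0.035,0,0,0,0,0,0]]}}

```text
time_s: 4.45
tcp_pos: [0.4432, 0.0615, 0.2063]
eef_rot: [104.9, 90.0, 22.8]
contact_force: [0.3, -0.1, 0.3]
opening: 0.0346
```

{"name": "arm_command", "arguments": {"increments": [[0.028,0,0,0,0,0,0],[0.02,0,0,0,0,0,0],[0.02,0,0,0,0,0,0],[0.02,0,0,0,0,0,0]]}}

```text
time_s: 4.95
tcp_pos: [0.4432, 0.0611, 0.2064]
eef_rot: [24.8, 90.0, -57.2]
contact_force: [-0.9, -2.2, 2.8]
opening: 0.0236
```

Run:
```python
from h import *
from station import env
p,R,s=cur(env)
print(p,s["contact_force"],s["ft_torque"],s["opening"])
i=env.camera("side")["img"][:,:,::-1]; cv2.imwrite("pics/side2.png",cv2.resize(i[120:270,180:370],None,fx=4,fy=4,interpolation=cv2.INTER_CUBIC))
i=env.camera("top")["img"][:,:,::-1]; cv2.imwrite("pics/top2.png",cv2.resize(i[145:265,185:335],None,fx=5,fy=5,interpolation=cv2.INTER_CUBIC))
```

```text
[0.44323504 0.06105991 0.20640699] [-0.92943346 -2.17980406  2.75700379] [-1.23355157  0.08679089  0.03110158] 0.02362855046402117
```

View pics/side2.png

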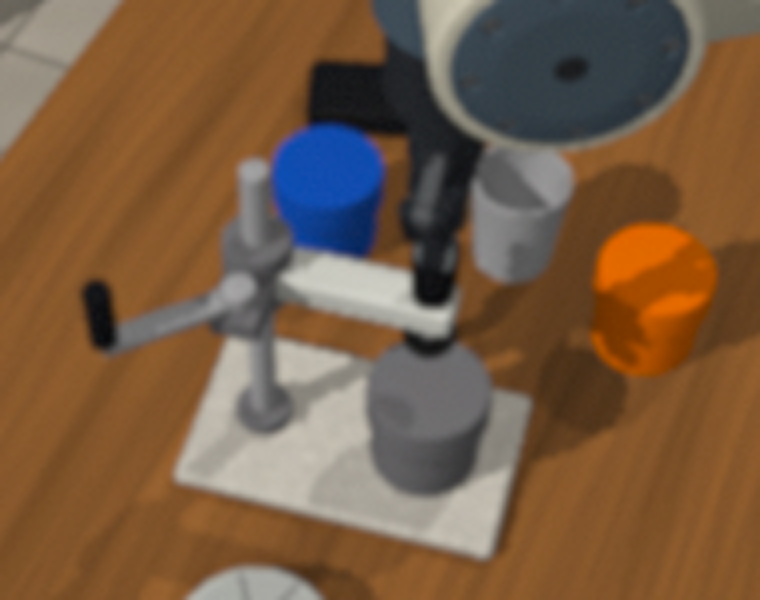

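View pics/top2.png

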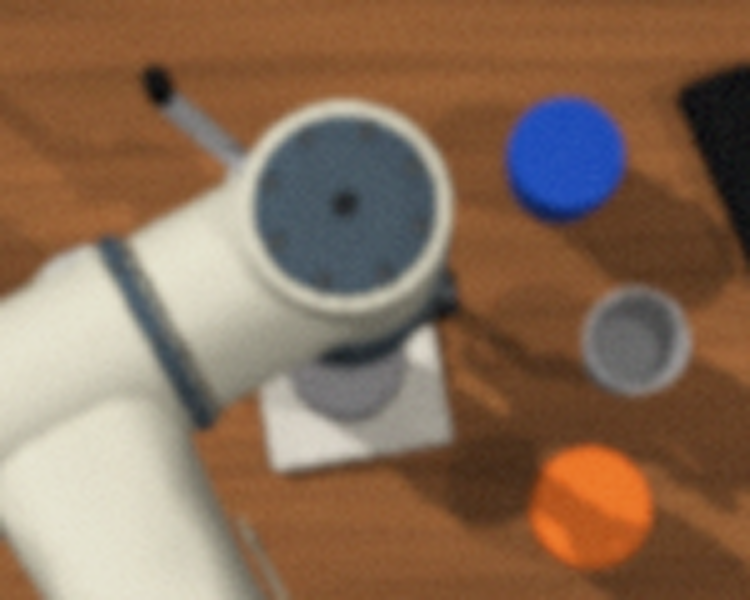

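Side view: the fingers hold the handle at about (435,260) in the crop, and the foot is clear of the lid. The opening reads 24 mm against the 28 mm handle, so the pads probably give. I'll start moving down and watch the force.

{"name": "arm_command", "arguments": {"increments": [[0.02,0.002,0,0,0,0,0],[0.02,0.002,0,0,0,0,0],[0.02,0.002,0,0,0,0,0],[0.02,0.002,0,0,0,0,0],[0.02,0.002,0,0,0,0,0]]}}

```text
time_s: 5.68
tcp_pos: [0.4432, 0.0611, 0.196]
eef_rot: [1.8, 90.0, -80.2]
contact_force: [-0.2, -5.0, 4.2]
opening: 0.0235
```

{"name": "arm_command", "arguments": {"increments": [[0.02,0.003,0,0,0,0,0],[0.02,0.003,0,0,0,0,0],[0.02,0.003,0,0,0,0,0],[0.02,0.003,0,0,0,0,0],[0.02,0.003,0,0,0,0,0]]}}

```text
time_s: 6.3
tcp_pos: [0.4432, 0.0611, 0.1809]
eef_rot: [5.8, 90.0, -76.2]
contact_force: [0.5, -4.4, 3.1]
opening: 0.0237
```

{"name": "arm_command", "arguments": {"increments": [[0.02,0.001,0,0,0,0,0],[0.02,0.001,0,0,0,0,0],[0.02,0.001,0,0,0,0,0],[0.02,0.001,0,0,0,0,0],[0.02,0.001,0,0,0,0,0],[0.02,0.001,0,0,0,0,0]]}}

```text
time_s: 7.05
tcp_pos: [0.4432, 0.0611, 0.175]
eef_rot: [1.5, 90.0, -80.5]
contact_force: [-0.2, -5.6, 2.7]
opening: 0.0236
```

Run:
```python
from h import *
from station import env
i=env.camera("side")["img"][:,:,::-1]; cv2.imwrite("pics/side3.png",cv2.resize(i[180:255,240:330],None,fx=8,fy=8,interpolation=cv2.INTER_CUBIC))
```

```text
(no output)
```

View pics/side3.png

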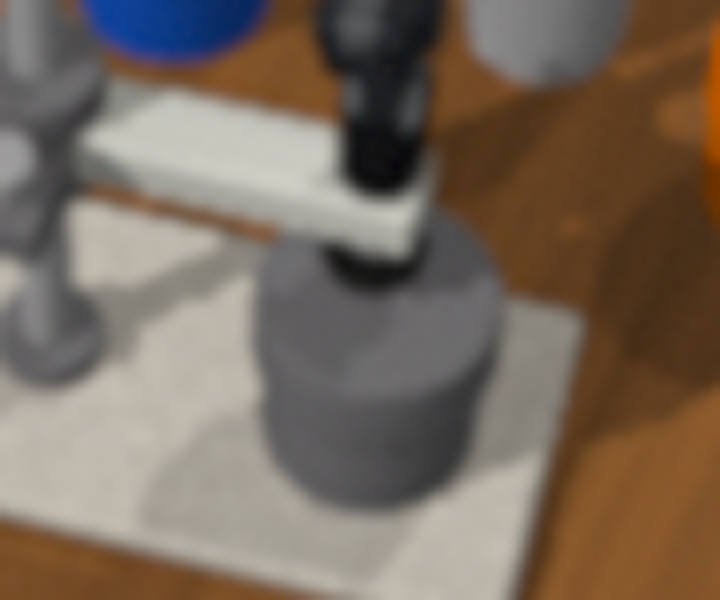

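Side crop: the foot's lower edge is at about (375,285) and the lid centre at about (380,300), so the foot is still a few mm above the lid. I'll continue in small steps.

{"name": "arm_command", "arguments": {"increments": [[0.02,0.001,0,0,0,0,0],[0.02,0.001,0,0,0,0,0],[0.02,0.001,0,0,0,0,0],[0.02,0,0,0,0,0,0]]}}

```text
time_s: 7.6
tcp_pos: [0.4432, 0.0611, 0.1719]
eef_rot: [-6.3, 90.0, -88.3]
contact_force: [0.7, -5.2, 3.0]
opening: 0.0235
```

{"name": "arm_command", "arguments": {"increments": [[0.02,0.001,0,0,0,0,0],[0.02,0.001,0,0,0,0,0]]}}

```text
time_s: 7.85
tcp_pos: [0.4432, 0.0611, 0.17]
eef_rot: [2.5, 90.0, -79.5]
contact_force: [0.5, -5.0, 2.7]
opening: 0.0237
```

{"name": "arm_command", "arguments": {"increments": [[0.02,0.001,0,0,0,0,0],[0.02,0.001,0,0,0,0,0]]}}

```text
time_s: 8.1
tcp_pos: [0.4432, 0.0611, 0.168]
eef_rot: [-4.1, 90.0, -86.2]
contact_force: [0.5, -4.8, 3.8]
opening: 0.0235
```

{"name": "arm_command", "arguments": {"increments": [[0.02,0.001,0,0,0,0,0],[0.02,0,0,0,0,0,0]]}}

```text
time_s: 8.35
tcp_pos: [0.4432, 0.0611, 0.1668]
eef_rot: [-10.1, 90.0, -92.2]
contact_force: [1.6, -5.6, 2.4]
opening: 0.0237
```

{"name": "arm_command", "arguments": {"increments": [[0.02,0.001,0,0,0,0,0],[0.02,0,0,0,0,0,0]]}}

```text
time_s: 8.6
tcp_pos: [0.4432, 0.0611, 0.1659]
eef_rot: [-5.8, 90.0, -87.8]
contact_force: [1.1, -5.6, 1.9]
opening: 0.0237
```

{"name": "arm_command", "arguments": {"increments": [[0.02,0.001,0,0,0,0,0],[0.02,0,0,0,0,0,0]]}}

```text
time_s: 8.85
tcp_pos: [0.4432, 0.0611, 0.1649]
eef_rot: [-7.4, 90.0, -89.4]
contact_force: [0.9, -4.8, 2.5]
opening: 0.024
```

{"name": "arm_command", "arguments": {"increments": [[0.02,0.001,0,0,0,0,0],[0.02,0.001,0,0,0,0,0]]}}

```text
time_s: 9.1
tcp_pos: [0.4432, 0.0611, 0.163]
eef_rot: [-0.9, 90.0, -82.9]
contact_force: [0.0, -5.5, 3.2]
opening: 0.0238
```

{"name": "arm_command", "arguments": {"increments": [[0.02,0.001,0,0,0,0,0],[0.02,0.001,0,0,0,0,0]]}}

```text
time_s: 9.35
tcp_pos: [0.4432, 0.0611, 0.1609]
eef_rot: [-3.8, 90.0, -85.9]
contact_force: [0.4, -5.9, 3.4]
opening: 0.0238
```

Run:
```python
from h import *
from station import env
i=env.camera("side")["img"][:,:,::-1]; cv2.imwrite("pics/side4.png",cv2.resize(i[180:255,240:330],None,fx=8,fy=8,interpolation=cv2.INTER_CUBIC))
```

```text
(no output)
```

View pics/side4.png

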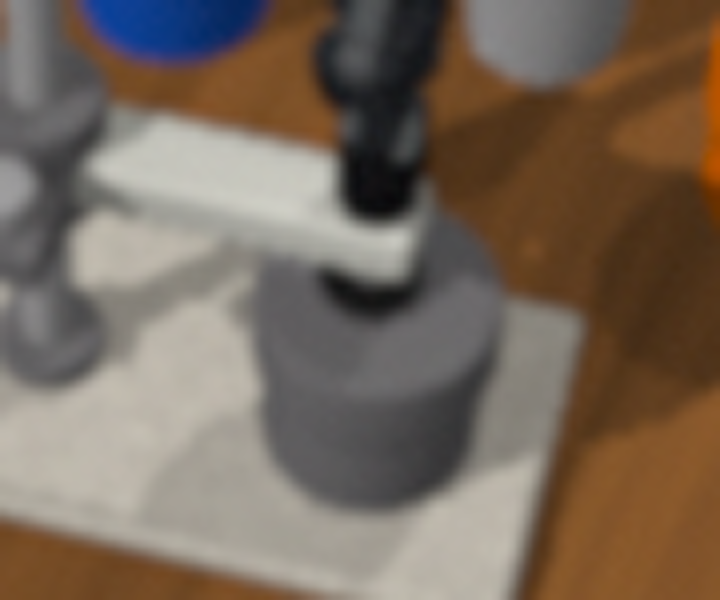

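Side crop: the foot's lower edge is now at (375,312). It has moved as far as the arm edge has (28 px), so the foot isn't compressed and is still above the lid.

{"name": "arm_command", "arguments": {"increments": [[0.02,0.001,0,0,0,0,0],[0.02,0.001,0,0,0,0,0]]}}

```text
time_s: 9.65
tcp_pos: [0.4432, 0.0611, 0.1591]
eef_rot: [5.7, 90.0, -76.3]
contact_force: [0.1, -4.1, 5.3]
opening: 0.0236
```

{"name": "arm_command", "arguments": {"increments": [[0.02,0.001,0,0,0,0,0],[0.02,0.001,0,0,0,0,0]]}}

```text
time_s: 9.9
tcp_pos: [0.4432, 0.0611, 0.1575]
eef_rot: [31.3, 89.9, -50.7]
contact_force: [-1.1, -5.5, 6.3]
opening: 0.0234
```

{"name": "arm_command", "arguments": {"increments": [[0.02,0.001,0,0,0,0,0]]}}

```text
time_s: 10.02
tcp_pos: [0.4432, 0.0611, 0.1567]
eef_rot: [38.0, 89.9, -44.0]
contact_force: [-1.3, -5.2, 9.6]
opening: 0.024
```

{"name": "arm_command", "arguments": {"increments": [[0.02,0.001,0,0,0,0,0]]}}

```text
time_s: 10.15
tcp_pos: [0.4433, 0.0611, 0.1559]
eef_rot: [45.8, 89.9, -36.2]
contact_force: [-2.8, -4.8, 9.8]
opening: 0.0236
```

{"name": "arm_command", "arguments": {"increments": [[0.02,-0.001,0,0,0,0,0],[0.02,-0.001,0,0,0,0,0],[0.02,0,0,0,0,0,0]]}}

```text
time_s: 10.52
tcp_pos: [0.4431, 0.0611, 0.1562]
eef_rot: [-39.8, 89.9, -121.9]
contact_force: [2.9, -6.1, -2.2]
opening: 0.0236
```

Run:
```python
from h import *
from station import env
i=env.camera("side")["img"][:,:,::-1]; cv2.imwrite("pics/side5.png",cv2.resize(i[180:255,240:330],None,fx=8,fy=8,interpolation=cv2.INTER_CUBIC))
for k in range(3):
    p,R,s=cur(env); print(p,s["contact_force"]); env.camera("top")
```

```text
[0.44311317 0.06110457 0.15618559] [ 2.73130328 -5.69445377 -2.04613288]
[0.44312278 0.06112194 0.15616479] [ 3.7857529  -5.09623393 -2.26074019]
[0.44313376 0.06108563 0.15620729] [ 3.77156077 -5.284446   -2.15717465]
```

View pics/side5.png

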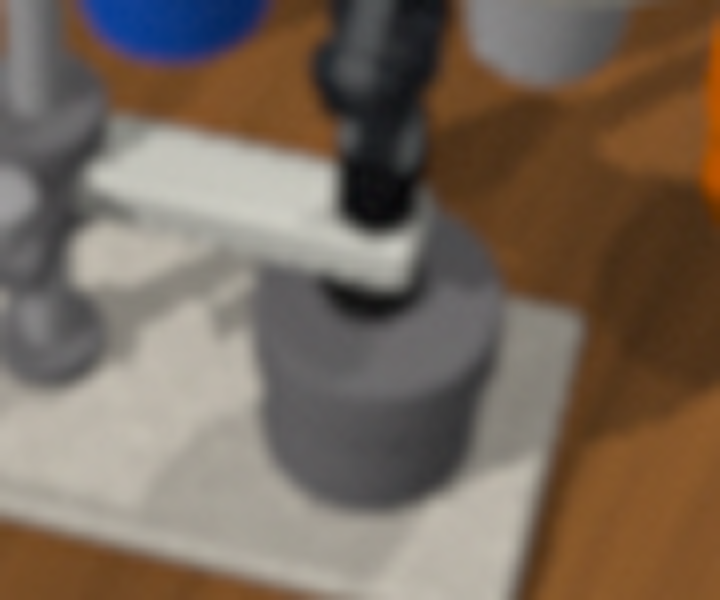

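Side crop: the foot's lower edge stays at about (375,315), while the arm edge has come down a further 8 px. So the foot is on the lid, compressed about 3 mm. I'll ease it up a little.

{"name": "arm_command", "arguments": {"increments": [[0.02,-0.0005,0,0,0,0,0],[0.02,0,0,0,0,0,0]]}}

```text
time_s: 10.98
tcp_pos: [0.4431, 0.0611, 0.1564]
eef_rot: [-50.3, 89.9, -132.4]
contact_force: [4.1, -5.5, -3.8]
opening: 0.0238
```

{"name": "arm_command", "arguments": {"increments": [[0.02,-0.0005,0,0,0,0,0],[0.02,0,0,0,0,0,0]]}}

```text
time_s: 11.22
tcp_pos: [0.4431, 0.0611, 0.1568]
eef_rot: [-53.0, 89.9, -135.0]
contact_force: [4.6, -6.4, -4.6]
opening: 0.0239
```

{"name": "arm_command", "arguments": {"increments": [[0.02,-0.0005,0,0,0,0,0],[0.02,-0.0005,0,0,0,0,0],[0.02,0,0,0,0,0,0]]}}

```text
time_s: 11.6
tcp_pos: [0.4431, 0.0611, 0.1576]
eef_rot: [-56.7, 89.9, -138.7]
contact_force: [5.1, -5.3, -5.1]
opening: 0.0237
```

{"name": "arm_command", "arguments": {"increments": [[0.02,0,0,0,0,0,0],[0.02,0,0,0,0,0,0]]}}

```text
time_s: 11.85
tcp_pos: [0.4431, 0.0611, 0.1576]
eef_rot: [-55.3, 89.9, -137.4]
contact_force: [4.7, -6.2, -5.8]
opening: 0.0238
```

{"name": "arm_command", "arguments": {"increments": [[0.02,0.001,0,0,0,0,0],[0.02,0,0,0,0,0,0]]}}

```text
time_s: 12.1
tcp_pos: [0.4432, 0.0611, 0.1575]
eef_rot: [-30.0, 89.9, -112.0]
contact_force: [2.6, -4.9, 0.5]
opening: 0.0237
```

{"name": "arm_command", "arguments": {"increments": [[0.03,0,0,0,0,0,0],[0.04,0,0,0,0,0,0],[0.06,0,0,0,0,0,0],[0.07,0,0,0,0,0,0],[0.07,0,0,0,0,0,0]]}}

```text
time_s: 12.72
tcp_pos: [0.4431, 0.0616, 0.1581]
eef_rot: [164.2, 90.0, 82.2]
contact_force: [1.0, 0.8, 0.0]
opening: 0.0698
```

Run:
```python
from h import *
from station import env
p,R,s=cur(env); print(p,s["contact_force"])
i=env.camera("side")["img"][:,:,::-1]; cv2.imwrite("pics/side6.png",cv2.resize(i[180:255,240:330],None,fx=8,fy=8,interpolation=cv2.INTER_CUBIC))
```

```text
[0.44308272 0.06161725 0.15808027] [0.95413721 0.77829471 0.02119224]
```

View pics/side6.png

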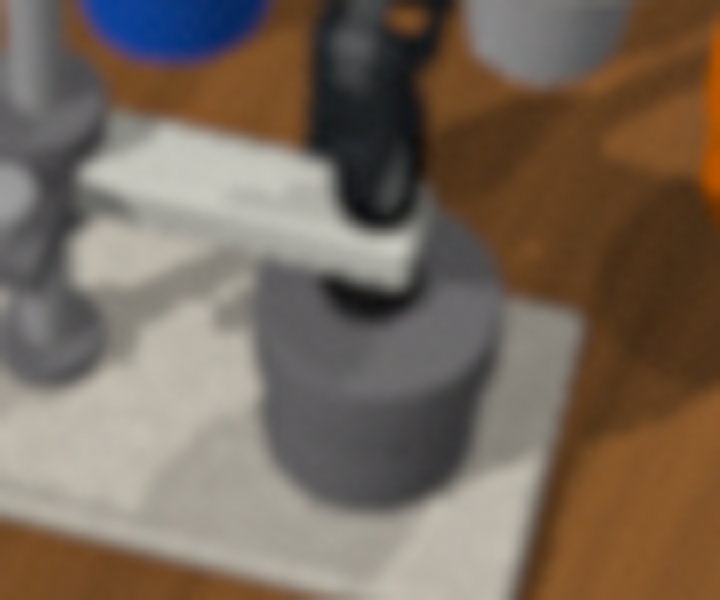

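The foot still rests on the lid at (375,315) and the fingers are free. Retreating upward.

{"name": "arm_command", "arguments": {"increments": [[0.085,0,0,0,0,0,0],[0.085,-0.01,0,0,0,0,0],[0.085,-0.02,0,0,0,0,0],[0.085,-0.03,0,0,0,0,0],[0.085,-0.04,0,0,0,0,0],[0.085,-0.05,0,0,0,0,0],[0.04,0,0,0,0.18,0,0],[0.04,0,0,0,0.18,0,0],[0.04,0,0,0,0.18,0,0],[0.04,0,0,0,0.18,0,0]]}}

```text
time_s: 14.02
tcp_pos: [0.4431, 0.0614, 0.3089]
eef_rot: [136.2, 89.9, 12.6]
contact_force: [0.1, 0.4, 0.4]
opening: 0.0402
```

{"name": "arm_command", "arguments": {"increments": [[0.04,0,0,0,0.18,0,0],[0.04,0,0,0,0.18,0,0],[0.04,0,0,0,0.18,0,0],[0.04,0,0,0,0.18,0,0],[0.04,0,0,0,0.18,0,0],[0.04,0,0,0,0.18,0,0],[0.04,0,0,0,0.18,0,0],[0.04,0,0,0,0.18,0,0],[0.04,0,0,0,0.18,0,0],[0.04,0,0,0,0.06,0,0]]}}

```text
time_s: 15.28
tcp_pos: [0.4431, 0.0614, 0.3089]
eef_rot: [-127.8, 90.0, 12.4]
contact_force: [0.2, -0.2, -0.7]
opening: 0.0403
```

Run:
```python
from h import *
from station import env
p,R,s=cur(env); print(p,s["q"],s["time_s"])
i=env.camera("side")["img"][:,:,::-1]; cv2.imwrite("pics/side7.png",cv2.resize(i[130:280,190:370],None,fx=4,fy=4,interpolation=cv2.INTER_CUBIC))
i=env.camera("top")["img"][:,:,::-1]; cv2.imwrite("pics/top7.png",cv2.resize(i[145:265,185:335],None,fx=5,fy=5,interpolation=cv2.INTER_CUBIC))
```

```text
[0.4431299  0.06137898 0.30887484] [ 2.80883513e+01  2.16513206e+00  6.11528402e+00  1.33527978e-02
 -9.39026366e+01 -6.78127917e+01] 15.275
```

View pics/side7.png

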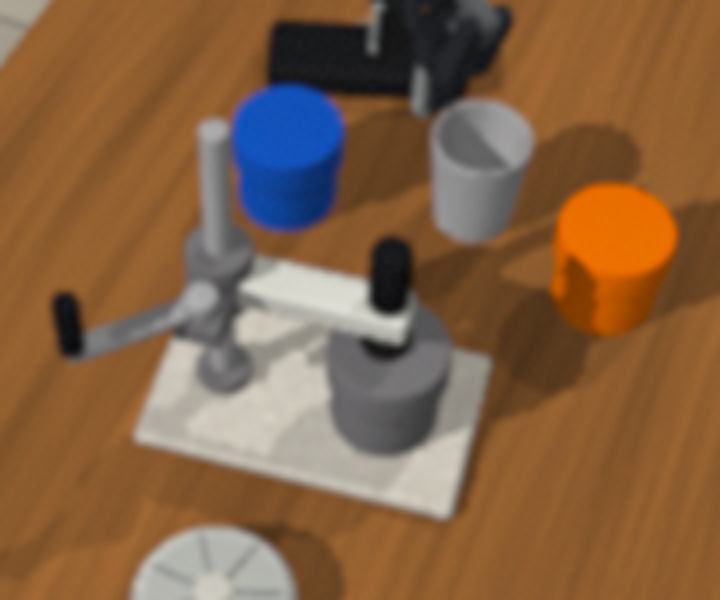

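View pics/top7.png

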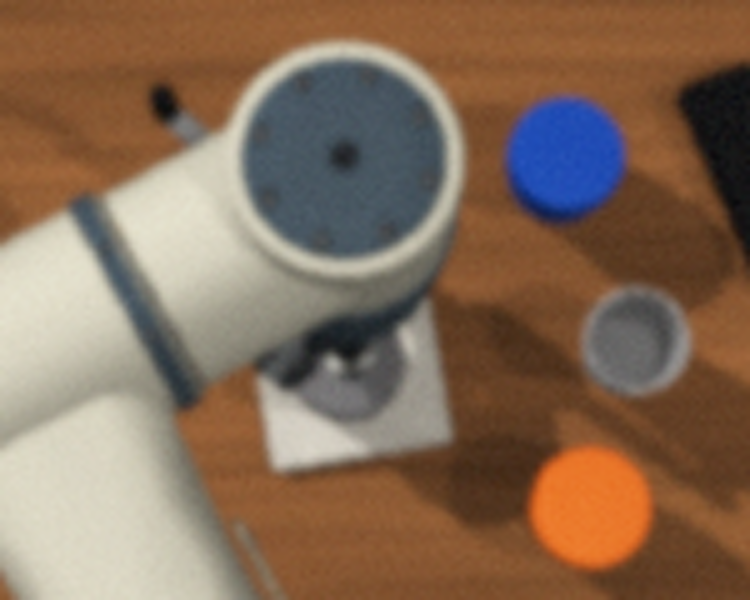

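The side crop shows the foot on the lid, the handle top at (391,245) and the grip top at (66,299). In the top crop the grip top is at about (161,95).

Run:
```python
from h import *
from station import env
def tri(a,b):
    f=lambda X:np.r_[proj("side",X)[0]-a,proj("top",X)[0]-b]
    r=least_squares(f,[.55,.15,.2]); return r.x,r.fun
print("grip top",tri(S(66,299),T(161,95)))
# handle top height from side with known xy
r=least_squares(lambda z:proj("side",[.4426,.061,z[0]])[0]-S(392,246),[.2]);print("handle top z",r.x,r.fun)
a=.1405; piv=np.array([.4426+.11*np.cos(a)-.038*np.sin(a),.061+.11*np.sin(a)+.038*np.cos(a)])
q=.03; th=a+.698+q
g=piv+.085*np.array([np.cos(th),np.sin(th)]);print("piv",piv,"model grip",g,"th",np.degrees(th))
p,R,s=cur(env)
print(R.inv().apply(np.r_[g,.30]-p),(R.inv()*down(np.degrees(th)+90)).as_rotvec())
```

```text
grip top (array([0.60079678, 0.17796977, 0.19409075]), array([ 0.02786524,  0.0074372 , -0.0118291 , -0.03827313]))
handle top z [0.19205383] [0.32134147 0.02773617]
piv [0.54619462 0.11402975] model grip [0.60110227 0.17891543] th 49.761384507112
[ 0.00895101 -0.191165   -0.04695716] [ 0.01192315 -0.00049124  0.00072666]
```

{"name": "arm_command", "arguments": {"increments": [[0.04,0,-0.02,-0.005,0,0,0],[0.04,0,-0.025,-0.006,0,0,0],[0.04,0,-0.025,-0.006,0,0,0],[0.04,0,-0.025,-0.006,0,0,0],[0.04,0,-0.025,-0.006,0,0,0],[0.04,0,-0.025,-0.006,0,0,0],[0.04,0,-0.025,-0.006,0,0,0],[0.04,0,-0.021,-0.006,0.012,0,0],[0.04,0,0,0,0,0,0],[0.04,0,0,0,0,0,0]]}}

```text
time_s: 16.62
tcp_pos: [0.6008, 0.1786, 0.3084]
eef_rot: [-163.9, 90.0, -24.1]
contact_force: [0.6, -0.7, -0.2]
opening: 0.0401
```

Run:
```python
from h import *
from station import env
p,R,s=cur(env); print(p,s["q"],s["contact_force"])
g=np.array([.6010,.1785]);print(R.inv().apply(np.r_[g,.162]-p),(R.inv()*down(139.76)).as_rotvec())
i=env.camera("side")["img"][:,:,::-1]; cv2.imwrite("pics/side8.png",cv2.resize(i[130:280,150:330],None,fx=4,fy=4,interpolation=cv2.INTER_CUBIC))
```

```text
[0.60078912 0.17862262 0.30838258] [ 3.08280315e+01  2.41664565e+01  3.45702160e+01  1.46381794e-02
 -1.00393659e+02 -7.10024194e+01] [ 0.61355276 -0.67253309 -0.16218676]
[ 1.46382649e-01 -2.99368826e-05 -1.97050347e-04] [ 1.09903186e-03 -2.94938922e-04  8.50525855e-05]
```

View pics/side8.png

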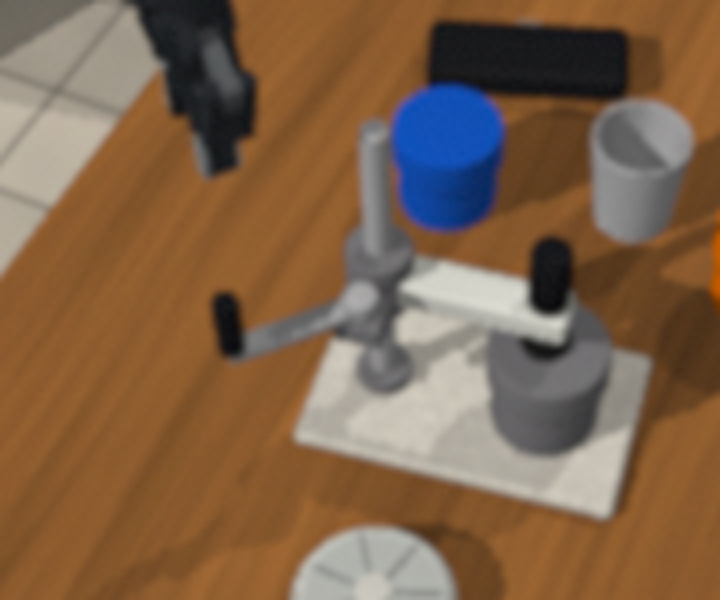

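The fingers at (218,165) are above the grip post at (227,298). I'll lower them so they straddle it loosely.

{"name": "arm_command", "arguments": {"increments": [[0.04,0.02,0,0,0,0,0],[0.04,0.03,0,0,0,0,0],[0.04,0.03,0,0,0,0,0],[0.04,0.02,0,0,0,0,0],[0.04,0.01,0,0,0,0,0],[0.04,0.01,0,0,0,0,0],[0.04,0,0,0,0,0,0]]}}

```text
time_s: 17.55
tcp_pos: [0.6007, 0.1788, 0.188]
eef_rot: [58.8, 90.0, -161.4]
contact_force: [-0.3, -0.3, 0.4]
opening: 0.0403
```

{"name": "arm_command", "arguments": {"increments": [[0.04,0.006,0,0,0,0,0],[0.04,0.006,0,0,0,0,0],[0.04,0.006,0,0,0,0,0],[0.04,0.006,0,0,0,0,0],[0.04,0,0,0,0,0,0]]}}

```text
time_s: 18.18
tcp_pos: [0.6006, 0.1787, 0.1633]
eef_rot: [66.5, 89.9, -153.7]
contact_force: [-0.7, -0.6, 0.2]
opening: 0.04
```

Run:
```python
from h import *
from station import env
p,R,s=cur(env); print(p,s["q"],s["contact_force"])
i=env.camera("side")["img"][:,:,::-1]; cv2.imwrite("pics/side9.png",cv2.resize(i[130:280,150:330],None,fx=4,fy=4,interpolation=cv2.INTER_CUBIC))
```

```text
[0.60057652 0.17871328 0.16333194] [ 3.08325963e+01  2.42196584e+01  1.38098282e+01 -6.17971892e-03
 -7.96667406e+01 -7.10523860e+01] [-0.74060372 -0.64663596  0.17732971]
```

View pics/side9.png

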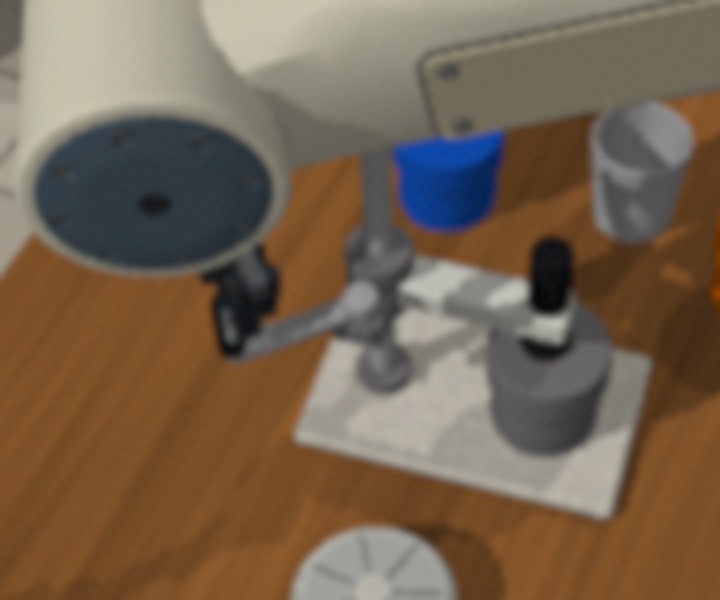

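The side crop shows the fingers straddling the post at (230,330). The forearm appears over the column, so I'll check its clearance from the top view before sweeping.

Run:
```python
from h import *
from station import env
i=env.camera("top")["img"][:,:,::-1]; cv2.imwrite("pics/top9.png",cv2.resize(i[130:384,130:350],None,fx=2.3,fy=2.3,interpolation=cv2.INTER_CUBIC))
i=env.camera("side")["img"][:,:,::-1]; cv2.imwrite("pics/side9f.png",i)
```

```text
(no output)
```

View pics/top9.png

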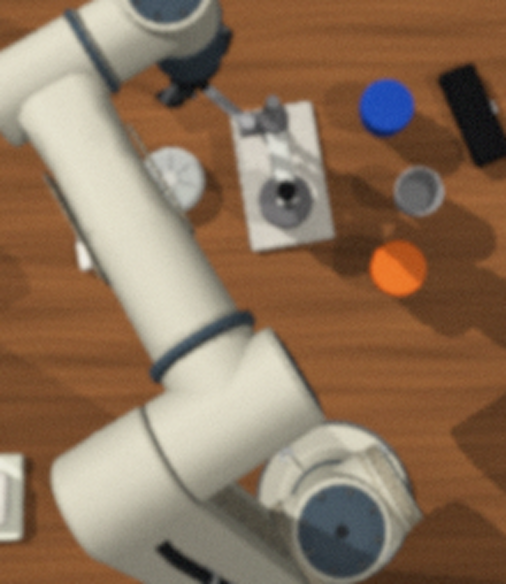

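View pics/side9f.png

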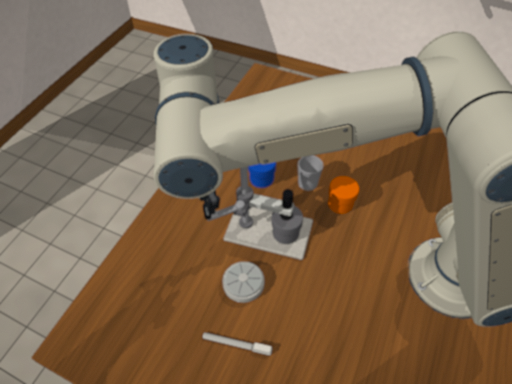

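The forearm is well clear: from the top it lies left of the stand, with the column at (272,115). Starting the sweep.

{"name": "arm_command", "arguments": {"increments": [[0.04,0,0.0003,0.0074,-0.087,0,0],[0.04,0,0.0003,0.0074,-0.087,0,0],[0.04,0,0.0003,0.0074,-0.087,0,0],[0.04,0,0.0003,0.0074,-0.087,0,0],[0.04,0,0.0003,0.0074,-0.087,0,0]]}}

```text
time_s: 18.95
tcp_pos: [0.5686, 0.1958, 0.1645]
eef_rot: [173.0, 89.9, -22.1]
contact_force: [1.4, -0.4, -0.0]
opening: 0.0399
```

{"name": "arm_command", "arguments": {"increments": [[0.04,0,0.0003,0.0074,-0.087,0,0],[0.04,0,0.0003,0.0074,-0.087,0,0],[0.04,0,0.0003,0.0074,-0.087,0,0],[0.04,0,0.0003,0.0074,-0.087,0,0],[0.04,0,0.0003,0.0074,-0.087,0,0]]}}

```text
time_s: 19.58
tcp_pos: [0.5321, 0.1979, 0.1646]
eef_rot: [173.7, 89.9, 3.5]
contact_force: [0.6, -1.3, 0.2]
opening: 0.0402
```

Run:
```python
from h import *
from station import env
p,R,s=cur(env); print(p,s["q"],s["contact_force"])
d=p[:2]-np.array([.5462,.1140]);z=R.as_matrix()[:,2]
print("radius",np.hypot(*d),"ang",np.degrees(np.arctan2(d[1],d[0])),"jaw",np.degrees(np.arctan2(z[1],z[0]))-90)
i=env.camera("side")["img"][:,:,::-1]; cv2.imwrite("pics/side10.png",cv2.resize(i[130:280,150:330],None,fx=4,fy=4,interpolation=cv2.INTER_CUBIC))
```

```text
[0.53210341 0.19793254 0.16463604] [ 3.62181337e+01  1.74227366e+01  3.97635830e+00  4.75514188e-02
 -7.64816231e+01 -2.64389102e+01] [ 0.61638109 -1.30780959  0.22741422]
radius 0.0851080787453273 ang 99.5339305814243 jaw -260.20968309925235
```

View pics/side10.png

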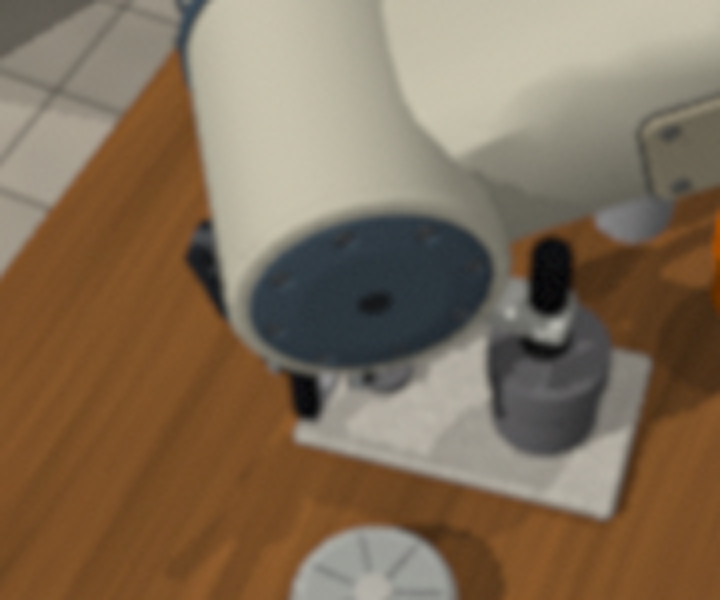

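Post and fingers are at about (305,390) in the side crop, moving along the arc as planned. Continuing.

{"name": "arm_command", "arguments": {"increments": [[0.04,0,0.0003,0.0074,-0.087,0,0],[0.04,0,0.0003,0.0074,-0.087,0,0],[0.04,0,0.0003,0.0074,-0.087,0,0],[0.04,0,0.0003,0.0074,-0.087,0,0],[0.04,0,0.0003,0.0074,-0.087,0,0],[0.04,0,0.0003,0.0074,-0.087,0,0],[0.04,0,0.0003,0.0074,-0.087,0,0]]}}

```text
time_s: 20.5
tcp_pos: [0.4868, 0.1751, 0.1647]
eef_rot: [159.3, 89.9, 23.9]
contact_force: [2.3, -0.6, -0.5]
opening: 0.0397
```

{"name": "arm_command", "arguments": {"increments": [[0.04,0,0.0001,0.003,-0.035,0,0],[0.04,0,0.0001,0.003,-0.035,0,0]]}}

```text
time_s: 20.75
tcp_pos: [0.4826, 0.1707, 0.1645]
eef_rot: [157.9, 89.9, 26.5]
contact_force: [1.3, -0.3, 0.2]
opening: 0.04
```

{"name": "arm_command", "arguments": {"increments": [[0.04,0,0.0001,0.003,-0.035,0,0]]}}

```text
time_s: 20.88
tcp_pos: [0.4805, 0.1683, 0.1643]
eef_rot: [161.1, 90.0, 31.7]
contact_force: [1.2, -0.2, 1.1]
opening: 0.04
```

{"name": "arm_command", "arguments": {"increments": [[0.04,0,0,0.001,-0.012,0,0]]}}

```text
time_s: 21.0
tcp_pos: [0.4796, 0.1674, 0.1642]
eef_rot: [168.4, 90.0, 39.7]
contact_force: [1.8, 0.3, 0.8]
opening: 0.0402
```

Run:
```python
from h import *
from station import env
p,R,s=cur(env); print(p,s["q"],s["contact_force"])
d=p[:2]-np.array([.5462,.1140]);z=R.as_matrix()[:,2]
print("radius",np.hypot(*d),"ang",np.degrees(np.arctan2(d[1],d[0])),"jaw",np.degrees(np.arctan2(z[1],z[0]))-90)
i=env.camera("side")["img"][:,:,::-1]; cv2.imwrite("pics/side11.png",cv2.resize(i[130:280,150:330],None,fx=4,fy=4,interpolation=cv2.INTER_CUBIC))
```

```text
[0.47964601 0.1674232  0.16421207] [ 3.69343093e+01  1.08380785e+01 -4.80856335e+00 -1.03776008e-03
 -7.43324727e+01  1.43234491e+01] [1.76581437 0.31177048 0.84139674]
radius 0.08534326404674418 ang 141.24582309407722 jaw -218.7425209850936
```

View pics/side11.png

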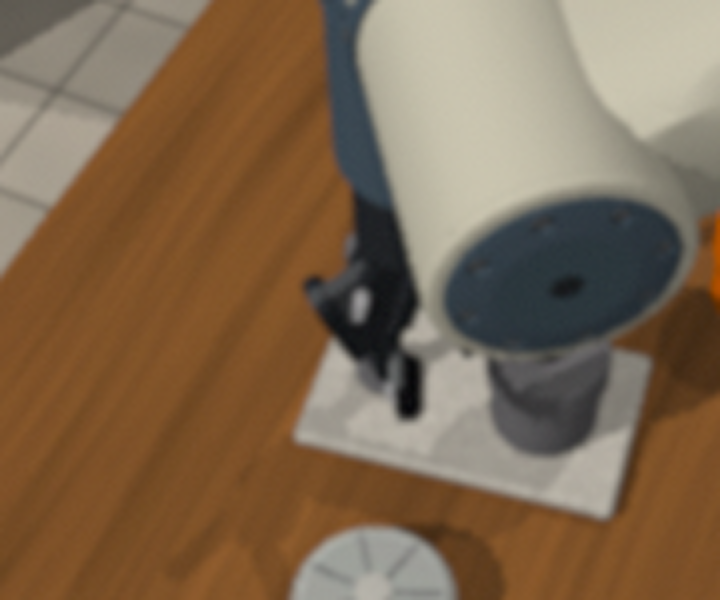

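The post, at (408,385), is being pushed. Small steps now, feeling for the stop.

{"name": "arm_command", "arguments": {"increments": [[0.04,0,0,0.0015,-0.017,0,0],[0.04,0,0,0.0015,-0.017,0,0]]}}

```text
time_s: 21.3
tcp_pos: [0.4777, 0.165, 0.1641]
eef_rot: [6.0, 90.0, -120.7]
contact_force: [1.5, 1.4, 1.3]
opening: 0.0399
```

{"name": "arm_command", "arguments": {"increments": [[0.04,0,0,0.0015,-0.017,0,0]]}}

```text
time_s: 21.42
tcp_pos: [0.4769, 0.1638, 0.1641]
eef_rot: [148.2, 90.0, 22.4]
contact_force: [2.7, 2.3, -0.3]
opening: 0.0401
```

{"name": "arm_command", "arguments": {"increments": [[0.04,0,0,0.0015,-0.01,0,0]]}}

```text
time_s: 21.55
tcp_pos: [0.4768, 0.1634, 0.1643]
eef_rot: [166.3, 89.9, 41.0]
contact_force: [4.5, 3.7, -1.3]
opening: 0.0395
```

{"name": "arm_command", "arguments": {"increments": [[0.04,0,0,0.001,0,0,0]]}}

```text
time_s: 21.68
tcp_pos: [0.4767, 0.1633, 0.1644]
eef_rot: [169.8, 89.8, 44.5]
contact_force: [5.8, 6.0, -2.0]
opening: 0.0402
```

Firm stop at the predicted angle (the tool stalls at 144.7°, about 8 N). Backing off to the middle of the play.

{"name": "arm_command", "arguments": {"increments": [[0.04,0,0,-0.003,0,0,0],[0.04,0,0,-0.004,0.02,0,0],[0.04,0,0,-0.004,0.02,0,0],[0.04,0,0,-0.003,0.02,0,0],[0.04,0,0,0,0,0,0]]}}

```text
time_s: 22.3
tcp_pos: [0.4836, 0.1732, 0.1639]
eef_rot: [-16.5, 90.0, -145.2]
contact_force: [0.5, 0.3, 0.4]
opening: 0.04
```

Run:
```python
from h import *
from station import env
p,R,s=cur(env); print(p,s["contact_force"])
d=p[:2]-np.array([.5462,.1140])
print("radius",np.hypot(*d),"ang",np.degrees(np.arctan2(d[1],d[0])))
i=env.camera("side")["img"][:,:,::-1]; cv2.imwrite("pics/side12.png",cv2.resize(i[180:255,210:300],None,fx=8,fy=8,interpolation=cv2.INTER_CUBIC))
```

```text
[0.48363334 0.1731705  0.16394145] [0.46111681 0.32381878 0.42651472]
radius 0.08611466374918084 ang 136.5979914176269
```

View pics/side12.png

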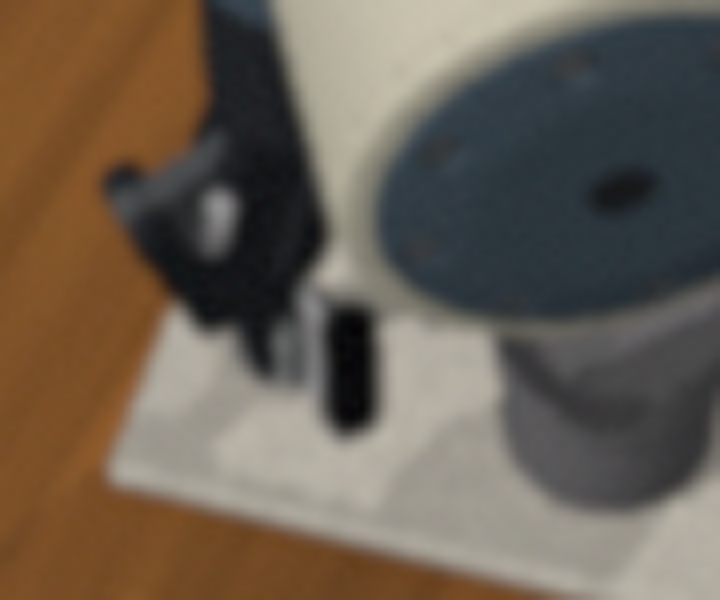

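No contact force, and the post at (350,370) stands free between the fingers. Lifting off and moving aside for a clear view.

{"name": "arm_command", "arguments": {"increments": [[0.04,-0.01,0,0,0,0,0],[0.04,-0.02,0,0,0,0,0],[0.04,-0.03,0,0,0,0,0],[0.04,-0.04,0,0,0,0,0],[0.04,-0.04,0,0,0,0,0],[0.04,-0.02,0,0,0,0,0],[0.04,0,0,0,0,0,0]]}}

```text
time_s: 23.22
tcp_pos: [0.4843, 0.1733, 0.3264]
eef_rot: [158.9, 89.7, 30.2]
contact_force: [-0.1, 0.5, -1.0]
opening: 0.04
```

Run:
```python
from h import *
from station import env
p,R,s=cur(env); print(p,s["q"]); print(R.inv().apply(np.array([.25,.45,p[2]])-p))
```

```text
[0.48428865 0.1732892  0.32641844] [ 3.71813198e+01  1.01289995e+01  1.77056139e+01  3.14029709e-02
 -9.73238197e+01  1.40975793e+01]
[-2.82573548e-04 -3.55887637e-01 -6.93104968e-02]
```

{"name": "arm_command", "arguments": {"increments": [[0.04,0,-0.03,-0.006,0,0,0],[0.04,0,-0.036,-0.007,0,0,0],[0.04,0,-0.036,-0.007,0,0,0],[0.04,0,-0.036,-0.007,0,0,0],[0.04,0,-0.036,-0.007,0,0,0],[0.04,0,-0.036,-0.007,0,0,0],[0.04,0,-0.036,-0.007,0,0,0],[0.04,0,-0.036,-0.007,0,0,0],[0.04,0,-0.036,-0.007,0,0,0],[0.04,0,-0.03,-0.006,0,0,0]]}}

```text
time_s: 24.48
tcp_pos: [0.2534, 0.4443, 0.3233]
eef_rot: [13.3, 89.9, -115.4]
contact_force: [-0.4, 0.4, -0.6]
opening: 0.0396
```

Run:
```python
from h import *
from station import env
i=env.camera("side")["img"][:,:,::-1]; cv2.imwrite("pics/side13.png",cv2.resize(i[130:280,190:370],None,fx=4,fy=4,interpolation=cv2.INTER_CUBIC))
i=env.camera("top")["img"][:,:,::-1]; cv2.imwrite("pics/top13.png",cv2.resize(i[145:265,185:335],None,fx=5,fy=5,interpolation=cv2.INTER_CUBIC)); cv2.imwrite("pics/top13f.png",i)
```

```text
(no output)
```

View pics/side13.png

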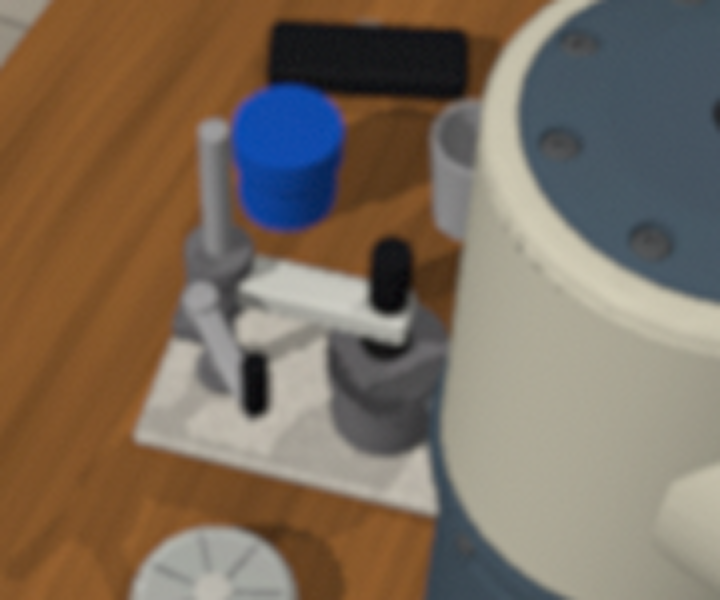

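View pics/top13.png

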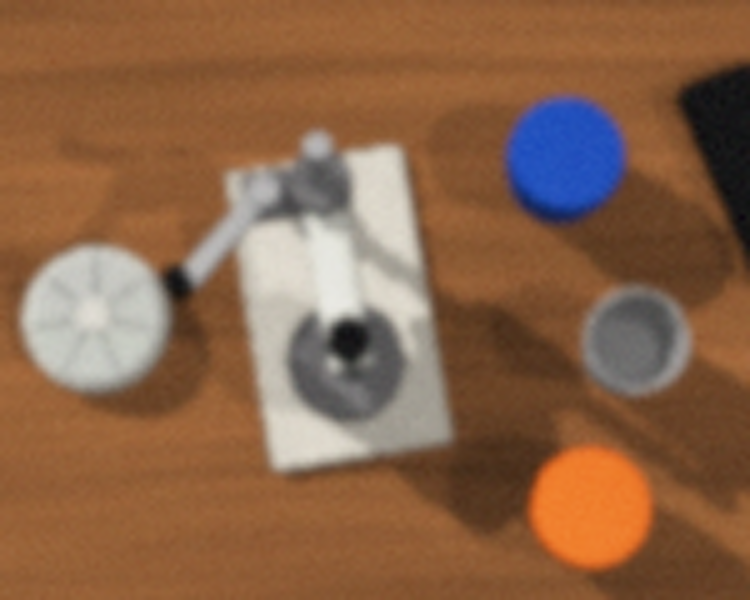

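Run:
```python
from h import *
def tri(a,b):
    f=lambda X:np.r_[proj("side",X)[0]-a,proj("top",X)[0]-b]
    r=least_squares(f,[.5,.15,.2]); return r.x,r.fun
X,e=tri(S(255,357),T(177,277));print(X,e)
d=X[:2]-[.5462,.1140];print(np.hypot(*d),np.radians(0)+np.arctan2(d[1],d[0])-.1405-.698)
```

```text
[0.4827075  0.1688983  0.19357864] [ 0.33237208  0.09580384 -0.10573909 -0.47553987]
0.08393521942920966 1.590159239523306
```

The lever measures 1.59 ± 0.03 rad, which matches locked. The grip and handle heights are unchanged, and the pot, dispenser, blue and orange look-alikes and case are at their earlier pixels. Handing in.

Run:
```python
from station import env
print(env.hand_in(), env.state()["time_s"])
```

```text
the job is handed in; nothing more can be done
the job is handed in; nothing more can be done
```

The job is done and handed in at about 24.6 s of the 72 s allowed. The foot is resting lightly on the pot lid and the lever is at its locked stop.

- **Foot:** I gripped the handle and lowered the arm until the force rose from about 3 N to 9.8 N, about 3 to 4 mm past first touch. I then eased back up about 1.7 mm and let go. By my estimate that leaves about 2 mm of spring give and 4 to 5 N on the lid. I worked that out from friction and force readings, which carry about 0.5 to 1 N of noise.
- **Lever:** With the fingers loosely around the grip post, I swung the lever until it stopped moving at about 8 N. I then backed off and lifted clear. The last pictures put it at 1.59 rad, within measuring error of the 1.571 stop.
- **Last checks:** After locking, the lever grip's height measured the same (193.6 mm against 194.1 mm), and the handle top sat at the same pixel. The pot, dispenser, case, cup and both look-alikes were where they started in the top view. I did not re-check the brush, but the arm never went near it. The robot was touching nothing.
- **One mismatch:** While holding the 28 mm handle, the gripper read an opening of 24 mm. The pads probably give, and the grip held without slipping.

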